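# Close a tumbler barrel with its nested lids, then lift off the outer lid alone

## Task

Pick up the tumbler barrel's two nested lids together by the steel stud that sticks out through the blue outer lid, lower the pair gently onto the open barrel so that the inner lid is fully seated level on the rim, and let go. Then take hold of the blue outer lid by its hub and lift it alone straight up, clear of the stud, leaving the inner lid seated, and finish still holding the outer lid up there so that the seal can be inspected. Do not let the lids fall or part before they are on the barrel, and leave the barrel and everything else on the bench where they stand.

Things in the scene. Friction and masses are not known exactly. Their poses are not given: they have to be found in the camera images.
- barrel: Open-topped round black rubber tumbler barrel, loose on the bench and heavy (about 0.9 kg), 96 mm outside diameter, 75 mm tall, bore 86 mm diameter. Origin at the centre of its underside, z up its axis; upright.
- barrel_mouth (a point): Centre of the barrel's open mouth, level with the rim, 75 mm above the barrel's underside.
- inner_lid: Loose lid, about 0.2 kg, starts on the bench under the outer lid. Rubber plug 12 mm deep, tapered (diameter 68 mm below, 81 above), enters the barrel's bore; aluminium flange 94 mm wide, 6 mm thick rests on the rim; central steel stud 14 mm in diameter, its top 88 mm above the origin. Origin: centre of the plug's underside, z up. Fully seated it is on the barrel's axis, 12 mm below the rim.
- stud_grip (a point): Point on the stud's axis where it can be gripped with both lids nested: 75 mm above the inner lid's origin, 21 mm above the top of the outer lid's hub and 13 mm below the stud's top. 34 mm of stud stand out above the hub. With the inner lid seated it is 63 mm above the barrel's rim.
- outer_lid: Loose blue lid, about 0.2 kg: disc 110 mm wide, 4 mm thick, lying on the inner lid's flange; 5 mm skirt below with 5 mm play round the flange; central round hub 40 mm wide, 32 mm tall, its 20 mm hole over the stud. Origin: centre of the disc's underside, z up; nested, 18 mm above the inner lid's origin. Lifting the inner lid carries it along; rising 70 mm clears the stud's top.
- hub_grip (a point): Point on the hub's axis where it can be gripped from above: 27 mm above the outer lid's origin, 23 mm above the disc's upper face, 9 mm below the hub's top. Nested, the stud's top is 43 mm above it.
- mug_mid (a point): Bystander: white mug with green stripes, 86 mm wide, 95 mm tall; point half-way up.
- polish_mid (a point): Bystander: small white bottle with a black cap, 35 mm diameter, 81 mm tall; point half-way up.
- tape_mid (a point): Bystander: roll of tan tape lying flat, 104 mm diameter, 25 mm tall; its centre.
- clamp_mid (a point): Bystander: wooden ring clamp lying flat, 28 x 133 x 25 mm; its centre.
- file_mid (a point): Bystander: needle file with a teal handle lying flat, 183 mm long; its centre.
There are look-alikes about, which are no part of the job. Of the things shaped like the outer_lid, the blue one is meant.

How it is judged:
By the outcome, as a careful person would: the job done as asked, in the order asked, and still so for the second after the job is handed in, while the arm keeps its last pose, push and grip.
It also fails if it takes over 50 s, if anything falls off the work surface, if the arm or the gripper's body presses on something with over 40 N, if the wrist force passes 120 N, or if a joint passes its speed limit or range.

## Robot

A 7-joint arm with a two-finger parallel gripper is mounted at the origin on a cart in front of the work surface, level with it; the furniture and walls round the work are solid. World frame = base frame: x ahead of the robot, y to its left, z up, the work surface at z = 0. Lengths are in m, angles in rad, forces in N, time in s.
With the tool pointing down it reaches from about 0.4 to 0.875 m from the base axis. Payload 19.3 kg.
Tool frame: the origin (TCP) lies midway between the tips of the shut fingers; the grasp point (between the pads) lies 19 mm behind it; z points along the fingers, y is the line along which they close (so a half turn about z gives the same grasp; the last joint's range is limited). The gripper opens to 85 mm and grips with 20 to 120 N. Pads are 22 mm wide; open, the fingers measure 114 mm over their backs; the gripper's body (76 mm by 85 mm) begins 54 mm behind the grasp point. The pads swing forward as they close: fully open they stand 13 mm farther back than shut.
Start: joints at [-1.374, 0.521, -0.036, 1.599, 0.021, 1.021, -0.113], TCP at [0.165, 0.603, 0.231] pointing down, gripper open.
Joint ranges: [-2.91, 2.91], [-0.3, 2.13], [-1.5, 1.42], [0.17, 2.43], [-1.26, 4.41], [0.16, 1.93], [-2.52, 2.52]. Speed limits (rad/s): [1.89, 1.89, 2.39, 2.39, 3.01, 3.01, 3.01].

## Interface

Orientations are given as [roll, pitch, yaw] about the fixed x, y, z axes, in that order (R = Rz(yaw) Ry(pitch) Rx(roll)).
In Python, from workcell import * gives the robot as it stands.
- The arm moves only by the shell command python3 -m creep 'ROWS' [FORCE]. ROWS is JSON, a list that holds one entry, the list of rows, each a list of 7 numbers: the closure, from -1 (fully open) to 1 (shut), then the shift along the tool's x, y, z in m, then the turn, a rotation vector about the tool's x, y, z in degrees. A call has 1 to 10 rows; each row shifts and turns the commanded pose from where the row before left it, along the tool's axes as they then stand; what a row does not reach is not made up. A row lasts 1/10 s, in which the tool goes at most 50 mm and 8.59 degrees, less where a joint would pass 70% of its speed; a pose out of reach is approached as far as the arm can. A call is refused whole if a number of a shift passes 0.05 or a number of a turn 8.59, either way. A call with a gripper value outside its range is refused whole. The fingers move at their own pace and stop on an object; FORCE is the grip in N (left out, the last holds). Time passes only in rows, so rows that do not move let the fingers close. It gives the time, the measured TCP pose, the force, the opening and the grip force at its end, in the units of the state.
- observe(): the state, without advancing time (a new reading comes with each control period).
- grab_frame(name): name is "scene" or "top" or "wrist"; returns a dict with "image" (384x512x3 uint8, red, green, blue), "range_z" (384x512 float32, m along the optical axis (not along the pixel's ray), 0 where there is no reading), "fx", "fy", "cx", "cy" (pixels), "k1" (the pictures are not rectified: a ray, as slopes to the right and down, at radius r is drawn at 1 + k1 r^2 times it, then the intrinsics apply), "R" (3x3) and "t" (3): a world point X has camera coordinates R X + t; the wrist camera has in their place "T_tool_cam" (4x4, takes a point from camera to tool coordinates, whose origin is the TCP and whose axes are the flange's). Camera axes: x right, y down, z forward; pixel columns grow to the right and rows downward; lengths in m; the calibration is good to about 2 mm. A picture is of the moment at which its call begins: read the wrist's pose just before it.
- job_done(): hands the job in; it is judged then, once.
Trained networks look in a picture, given as the dict that the camera call returned (one of the last four; its "shot" number tells which), for a name from the list of things; names that differ only in an ending like _2 or _b are one class to them, and where a whole thing is asked for, a point or a joint stands for the part that bears it (a point fixed in the world has none). Each returns a list of dicts, best first, with "confidence" (0 to 1); they miss things now and then, are a little off and sometimes report something else, mostly with a low value. They report only what shows in the picture. A call takes as long as a camera call. They do not tell look-alikes from the thing itself.
- find_in(picture, thing): "extent" ([centre column, centre row, width, height] in pixels, round what is visible of it).
- outline_of(picture, thing): "region" (384x512 bool, what is visible of it) and "extent" ([centre column, centre row, width, height] in pixels, round what is visible of it).
- tip_of(picture, thing): "position" ([column, row] in pixels: a listed point, or the origin of a listed thing).
The state is a dict: "clock": time; "qpos": joint angles; "qd": joint speeds; "joint_efforts": joint torques, N m; "position": TCP position; "tool_rot": TCP orientation; "force": force on the tool from outside, world axes, zero at the start; "moment": the same for the moment, N m; "grip_width": finger opening in m; "finger_force": force on a finger pad.
Only numpy, scipy, OpenCV 4.12 (cv2) and the standard library are available. Lean on these libraries where they do the work, as an engineer would, in place of code of your own. Each camera call takes 0.05 s, during which the arm holds its last target. There are 200 camera calls.

## Working session

There is one attempt and no reset: what is moved stays moved. The work goes in short steps, Python scripts to look and compute and a shell command to move; the robot and the scene stay as the last step left them, time stands still between calls to the robot, and variables do not carry over. Pictures are saved under pics/ and viewed, at most 10 in all, crops included, and the job is handed in when it is done.

```bash
mkdir -p pics; cat > h.py <<'E'
from workcell import *
import numpy as np, cv2
from scipy.spatial.transform import Rotation as Ro
def pose(s): return Ro.from_euler('xyz',s['tool_rot']).as_matrix(), np.array(s['position'])
def cloud(f,s=None):
    z=f['range_z']; v,u=np.mgrid[0:384,0:512]
    K=np.array([[f['fx'],0,f['cx']],[0,f['fy'],f['cy']],[0,0,1]])
    p=cv2.undistortPoints(np.stack([u,v],-1).reshape(-1,1,2).astype(float),K,np.array([f['k1'],0,0,0,0])).reshape(384,512,2)
    c=np.concatenate([p*z[...,None],z[...,None]],-1)
    if 'R' in f: w=(c-np.array(f['t']))@np.array(f['R'])
    else:
        T=np.array(f['T_tool_cam']);R,t=pose(s); w=(c@T[:3,:3].T+T[:3,3])@R.T+t
    w[z==0]=np.nan
    return w
def save(f,n): cv2.imwrite('pics/'+n,f['image'][...,::-1])
E
python3 - <<'E'
from h import *
s=observe(); print(s)
ims=[]
for n in ('scene','top'):
    f=grab_frame(n); w=cloud(f); ims.append(f['image'])
    for th in ['barrel','barrel_mouth','inner_lid','outer_lid','stud_grip','mug_mid','polish_mid','tape_mid','clamp_mid','file_mid']:
        for d in outline_of(f,th)[:3]:
            m=d['region']; P=w[m]; P=P[~np.isnan(P[:,0])]
            if len(P): print(n,th,round(d['confidence'],2),np.round(d['extent']),np.round(np.median(P,0),3),np.round(np.percentile(P,[2,98],axis=0),3).tolist(), np.median(f['image'][m],0))
cv2.imwrite('pics/a.png',cv2.resize(np.vstack(ims),(400*1,600))[...,::-1])
save(f,'top.png')
E
```

```text
{'clock': 0.0, 'qpos': array([-1.37422464,  0.52203481, -0.03633896,  1.60001519,  0.02117239,
        1.02110211, -0.11280635]), 'qd': array([-0.00059528, -0.00038312, -0.00020982, -0.00134547,  0.00010111,
        0.00075637,  0.00229884]), 'joint_efforts': array([ 8.35201754e-04, -9.27099681e+01,  1.98067591e+00, -3.69935524e+01,
        1.80401676e-02,  8.22871778e-03,  1.65792602e-05]), 'position': array([0.16469252, 0.60254961, 0.23071006]), 'tool_rot': array([-3.14041819e+00,  5.53121774e-05,  2.87480039e+00]), 'force': array([ 0.37902952, -0.55955036,  0.4908289 ]), 'moment': array([-0.00481537,  0.00837316, -0.03492178]), 'finger_force': 0.0, 'grip_width': 0.08550049619024101}
scene barrel 0.77 [210. 153.  35.  38.] [0.545 0.351 0.045] [[0.498, 0.306, 0.005], [0.59, 0.4, 0.076]] [26. 26. 26.]
scene barrel_mouth 0.91 [210. 154.  36.  45.] [0.545 0.351 0.045] [[0.498, 0.306, 0.004], [0.591, 0.401, 0.076]] [26. 26. 26.]
scene inner_lid 0.58 [316. 221.   9.  17.] [ 0.558 -0.047  0.069] [[0.553, -0.052, 0.04], [0.577, -0.03, 0.09]] [ 77.  89. 116.]
scene outer_lid 0.84 [261. 205.
[... 2047 characters left out ...]
 -0.042  0.023] [[0.514, -0.094, 0.001], [0.613, 0.007, 0.057]] [ 48.  90. 154.]
top mug_mid 0.85 [352. 260.  30.  45.] [ 0.355 -0.178  0.037] [[0.299, -0.235, -0.002], [0.399, -0.135, 0.096]] [86. 84. 78.]
top mug_mid 0.43 [169. 193.  36.  31.] [0.551 0.363 0.012] [[0.502, 0.309, 0.001], [0.592, 0.399, 0.078]] [30. 28. 29.]
top tape_mid 0.71 [162. 139.  31.  33.] [0.724 0.395 0.023] [[0.672, 0.344, -0.0], [0.772, 0.439, 0.03]] [195. 175. 128.]
top clamp_mid 0.72 [234. 137.  41.  16.] [0.719 0.159 0.024] [[0.702, 0.099, 0.008], [0.737, 0.221, 0.032]] [166. 137. 102.]
top file_mid 0.6 [302. 185.  35.  31.] [ 0.562 -0.041  0.023] [[0.514, -0.092, 0.016], [0.613, 0.007, 0.057]] [ 48.  90. 154.]
```

View pics/a.png

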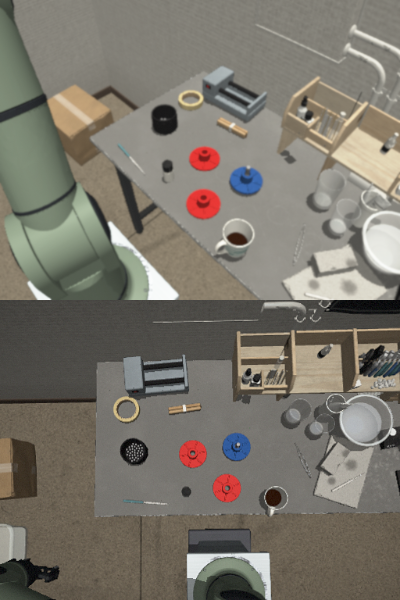

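The scene picture shows the blue lid with its stud at about (316,230) in the scene camera. The two red lids are look-alikes, and the black barrel is at top (170,193). I'll hover over the barrel first, then the blue lid.

```bash
cat >> h.py <<'E'
def circ(P):
    A=np.c_[2*P[:,:2],np.ones(len(P))]; b=(P[:,:2]**2).sum(1); x=np.linalg.lstsq(A,b,rcond=None)[0]
    return x[:2],np.sqrt(x[2]+x[:2]@x[:2])
def go(target,s=None):
    s=s or observe(); R,t=pose(s); print('clock',s['clock'],'pos',np.round(t,4),'rot',np.round(s['tool_rot'],4),'F',np.round(s['force'],1),'w',round(s['grip_width'],4),'ff',round(s['finger_force'],1)); print('tool shift',np.round(R.T@(np.array(target)-t),4))
E
python3 -m creep '[[[-1,-0.031,-0.01,-0.003,0,0,0],[-1,-0.031,-0.01,-0.003,0,0,0],[-1,-0.031,-0.01,-0.003,0,0,0],[-1,-0.031,-0.01,-0.003,0,0,0],[-1,-0.031,-0.01,-0.003,0,0,0],[-1,-0.031,-0.01,-0.003,0,0,0],[-1,-0.031,-0.01,-0.003,0,0,0],[-1,-0.031,-0.01,-0.003,0,0,0],[-1,-0.031,-0.01,-0.003,0,0,0],[-1,-0.031,-0.01,-0.003,0,0,0]]]' 80
python3 -m creep '[[[-1,-0.031,-0.01,-0.003,0,0,0],[-1,-0.031,-0.01,-0.003,0,0,0],[-1,-0.031,-0.01,-0.003,0,0,0],[-1,-0.031,-0.01,-0.003,0,0,0],[-1,0,0,0,0,0,0],[-1,0,0,0,0,0,0]]]'
python3 - <<'E'
from h import *
s=observe(); f=grab_frame('wrist'); w=cloud(f,s)
go([0.561,-0.045,0.28],s)
save(f,'w1.png')
m=(w[...,2]>0.068)&(w[...,2]<0.085)&(np.hypot(w[...,0]-.548,w[...,1]-.354)<.08)
P=w[m]; print(len(P)); 
if len(P)>20: print(circ(P),np.median(P,0),P.min(0),P.max(0))
E
```

```text
clock: 2.1
position: [0.4385, 0.4238, 0.2616]
tool_rot: [3.141, 0.0, 2.875]
force: [-0.1, 1.2, -0.5]
grip_width: 0.0855
finger_force: 0.0
clock: 2.7
position: [0.5467, 0.353, 0.2731]
tool_rot: [-3.141, -0.0, 2.874]
force: [-0.8, 0.3, -0.8]
grip_width: 0.0856
finger_force: 0.0
clock 2.7 pos [0.5467 0.353  0.2731] rot [-3.1415e+00 -3.0000e-04  2.8736e+00] F [-0.8  0.3 -0.8] w 0.0856 ff 0.0
tool shift [-0.1192 -0.3801 -0.0069]
1258
(array([0.5454877, 0.3557434]), np.float64(0.04493152617036584)) [0.54658706 0.35579588 0.07496165] [0.49840504 0.30835773 0.06809206] [0.59327001 0.40309552 0.07765292]
```

View pics/w1.png

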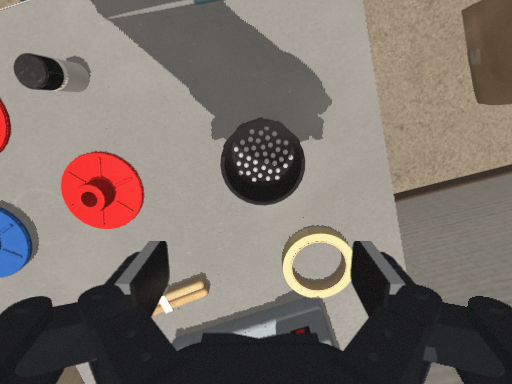

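The barrel shows at about (262,162) with its mouth open, centred at (0.546, 0.356) with the rim at 0.075. Next is the blue lid.

```bash

python3 -m creep '[[[-1,-0.01,-0.032,0,0,0,0],[-1,-0.01,-0.032,0,0,0,0],[-1,-0.01,-0.032,0,0,0,0],[-1,-0.01,-0.032,0,0,0,0],[-1,-0.01,-0.032,0,0,0,0],[-1,-0.01,-0.032,0,0,0,0],[-1,-0.01,-0.032,0,0,0,0],[-1,-0.01,-0.032,0,0,0,0],[-1,-0.01,-0.032,0,0,0,0],[-1,-0.01,-0.032,0,0,0,0]]]'
python3 -m creep '[[[-1,-0.01,-0.03,0,0,0,0],[-1,-0.01,-0.03,0,0,0,0],[-1,0,0,0,0,0,0],[-1,0,0,0,0,0,0]]]'
python3 - <<'E'
from h import *
s=observe(); f=grab_frame('wrist'); w=cloud(f,s)
save(f,'w2.png')
r=np.hypot(w[...,0]-.561,w[...,1]+.045)
P=w[(w[...,2]>0.06)&(w[...,2]<0.1)&(r<.05)]; print(len(P),np.median(P,0),P.min(0),P.max(0))
T=P[P[:,2]>0.082]; print(len(T),T.mean(0),T.min(0),T.max(0))
D=w[(w[...,2]>0.014)&(w[...,2]<0.03)&(r<.075)]; print('disc',(D.min(0)+D.max(0))/2,D.max(0)-D.min(0))
c=(T.min(0)+T.max(0))/2; go([c[0],c[1],0.06],s)
E
```

```text
clock: 3.75
position: [0.5581, 0.0184, 0.2735]
tool_rot: [3.141, 0.0, 2.877]
force: [0.8, 0.5, 0.2]
grip_width: 0.0853
finger_force: 0.0
clock: 4.15
position: [0.5619, -0.044, 0.2733]
tool_rot: [3.141, -0.0, 2.875]
force: [0.3, 1.1, -0.2]
grip_width: 0.0855
finger_force: 0.0
178 [ 0.55851486 -0.04237027  0.08755694] [ 0.55340316 -0.04957668  0.06037076] [ 0.56713168 -0.03585993  0.08979919]
132 [ 0.56001314 -0.04290611  0.08771863] [ 0.55358953 -0.04957668  0.08213139] [ 0.56713168 -0.03640028  0.08979919]
disc [ 0.5609955  -0.04380579  0.02213907] [0.10878601 0.10901654 0.01506677]
clock 4.15 pos [ 0.5619 -0.044   0.2733] rot [ 3.1412e+00 -1.0000e-04  2.8751e+00] F [ 0.3  1.1 -0.2] w 0.0855 ff 0.0
tool shift [0.0017 0.0005 0.2133]
```

View pics/w2.png

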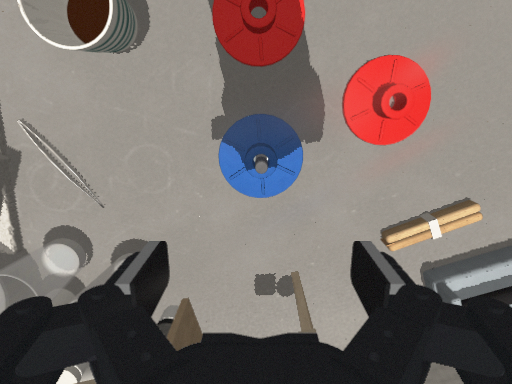

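The stud is at (261,162), inside the blue lid, at (0.560, -0.043). I'll descend and grip it.

```bash

python3 -m creep '[[[-1,0.002,0.0005,0.028,0,0,0],[-1,0,0,0.028,0,0,0],[-1,0,0,0.028,0,0,0],[-1,0,0,0.028,0,0,0],[-1,0,0,0.028,0,0,0],[-1,0,0,0.025,0,0,0],[-1,0,0,0.02,0,0,0],[-1,0,0,0.017,0,0,0],[-1,0,0,0.011,0,0,0],[-1,0,0,0,0,0,0]]]' 80
python3 -m creep '[[[0.5,0,0,0,0,0,0],[0.5,0,0,0,0,0,0],[1,0,0,0,0,0,0],[1,0,0,0,0,0,0],[1,0,0,0,0,0,0],[1,0,0,0,0,0,0],[1,0,0,0,0,0,0],[1,0,0,0,0,0,0]]]' 80
python3 - <<'E'
from h import *
go([0.56,-0.043,0.18])
E
```

```text
clock: 5.2
position: [0.5596, -0.0426, 0.0592]
tool_rot: [-3.142, -0.002, 2.876]
force: [-0.2, -0.1, 0.2]
grip_width: 0.0851
finger_force: 0.0
clock: 6.0
position: [0.5604, -0.0437, 0.0604]
tool_rot: [3.141, 0.0, 2.875]
force: [-0.7, 0.6, 3.5]
grip_width: 0.0116
finger_force: 78.0
clock 6.0 pos [ 0.5604 -0.0437  0.0604] rot [3.1415e+00 2.0000e-04 2.8748e+00] F [-0.7  0.6  3.5] w 0.0116 ff 78.0
tool shift [ 0.0006  0.0006 -0.1196]
```

```bash

python3 -m creep '[[[1,0,0,-0.005,0,0,0],[1,0,0,-0.01,0,0,0],[1,0,0,-0.015,0,0,0],[1,0,0,-0.02,0,0,0],[1,0,0,-0.025,0,0,0],[1,0,0,-0.025,0,0,0],[1,0,0,-0.02,0,0,0],[1,0,0,-0.015,0,0,0],[1,0,0,-0.005,0,0,0],[1,0,0,0,0,0,0]]]' 80
python3 - <<'E'
from h import *
s=observe(); f=grab_frame('scene'); cv2.imwrite('pics/s3.png',cv2.resize(f['image'][130:330,220:440,::-1],None,fx=2.5,fy=2.5))
go([0.546,0.356,0.20])
E
```

```text
clock: 7.0
position: [0.5604, -0.0438, 0.201]
tool_rot: [3.141, 0.001, 2.875]
force: [-0.5, -0.4, -4.4]
grip_width: 0.0113
finger_force: 78.1
clock 7.05 pos [ 0.5601 -0.0438  0.2002] rot [-3.1415e+00 -1.0000e-04  2.8748e+00] F [ 0.   0.6 -4. ] w 0.0115 ff 78.1
tool shift [1.190e-01 3.819e-01 2.000e-04]
```

View pics/s3.png

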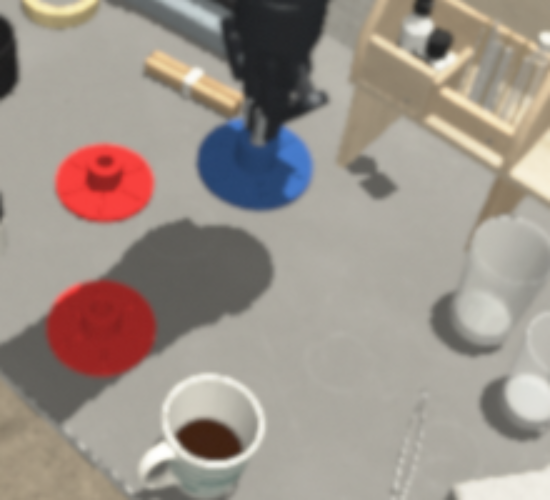

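Both lids are up: the blue disc hangs level under the fingers, about 4 N on the wrist. Now I'll carry them to the barrel.

```bash

python3 -m creep '[[[1,0.003,0.01,0,0,0,0],[1,0.006,0.02,0,0,0,0],[1,0.009,0.029,0,0,0,0],[1,0.009,0.029,0,0,0,0],[1,0.009,0.029,0,0,0,0],[1,0.009,0.029,0,0,0,0],[1,0.009,0.029,0,0,0,0],[1,0.009,0.029,0,0,0,0],[1,0.009,0.029,0,0,0,0],[1,0.009,0.029,0,0,0,0]]]' 80
python3 -m creep '[[[1,0.009,0.029,0,0,0,0],[1,0.009,0.029,0,0,0,0],[1,0.009,0.029,0,0,0,0],[1,0.006,0.02,0,0,0,0],[1,0.004,0.01,0,0,0,0],[1,0,0,0,0,0,0],[1,0,0,0,0,0,0]]]' 80
python3 - <<'E'
from h import *
s=observe(); f=grab_frame('wrist'); w=cloud(f,s)
save(f,'w4.png')
g=grab_frame('scene'); cv2.imwrite('pics/s4.png',cv2.resize(g['image'][80:230,120:320,::-1],None,fx=3,fy=3))
r=np.hypot(w[...,0]-.546,w[...,1]-.356)
zd=s['position'][2]-0.060+0.022
D=w[(abs(w[...,2]-zd)<.012)&(r<.085)]; print('disc',len(D),np.median(D,0),(D.min(0)+D.max(0))/2,D.max(0)-D.min(0))
if len(D)>50: 
    A=np.c_[D[:,:2],np.ones(len(D))]; print('tilt',np.linalg.lstsq(A,D[:,2],rcond=None)[0])
go([0.546,0.356,0.16],s)
E
```

```text
clock: 8.05
position: [0.5503, 0.2323, 0.1994]
tool_rot: [-3.141, -0.001, 2.875]
force: [0.9, -0.4, -3.5]
grip_width: 0.0116
finger_force: 78.2
clock: 8.75
position: [0.5467, 0.3515, 0.2001]
tool_rot: [-3.141, 0.0, 2.874]
force: [0.6, -0.2, -3.8]
grip_width: 0.0117
finger_force: 78.2
disc 15085 [0.52828526 0.36010108 0.16204107] [0.54650755 0.35114764 0.16334733] [0.108624   0.10895809 0.02128403]
tilt [0.00595227 0.00350472 0.15784973]
clock 8.75 pos [0.5467 0.3515 0.2001] rot [-3.1405e+00  2.0000e-04  2.8737e+00] F [ 0.6 -0.2 -3.8] w 0.0117 ff 78.2
tool shift [0.0018 0.0042 0.0401]
```

View pics/w4.png

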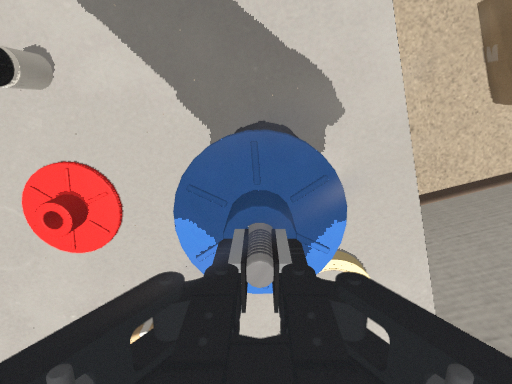

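View pics/s4.png

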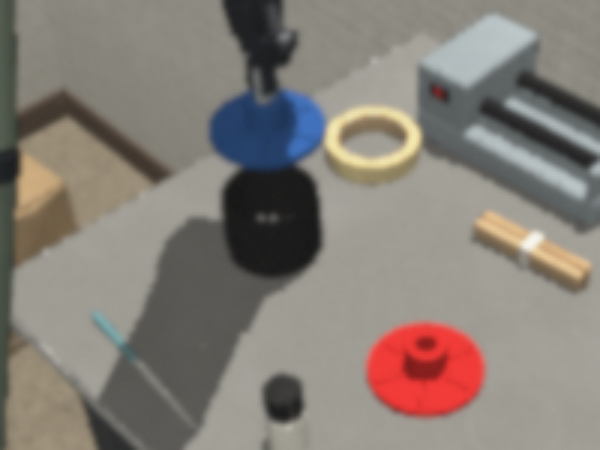

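The lids hang level with the stud between the pads at (260,255), and the barrel is straight below. I'll correct by 2 and 4 mm and lower.

```bash

python3 -m creep '[[[1,0.002,0.004,0.005,0,0,0],[1,0,0,0.012,0,0,0],[1,0,0,0.015,0,0,0],[1,0,0,0.013,0,0,0],[1,0,0,0.01,0,0,0],[1,0,0,0.008,0,0,0],[1,0,0,0.005,0,0,0],[1,0,0,0.003,0,0,0],[1,0,0,0,0,0,0],[1,0,0,0,0,0,0]]]' 80
python3 - <<'E'
from h import *
go([0.546,0.356,0.123])
E
```

```text
clock: 9.85
position: [0.5457, 0.3574, 0.1297]
tool_rot: [3.141, 0.0, 2.875]
force: [0.0, 0.6, -3.0]
grip_width: 0.0114
finger_force: 78.2
clock 9.85 pos [0.5457 0.3574 0.1297] rot [3.1411e+00 3.0000e-04 2.8747e+00] F [ 0.   0.6 -3. ] w 0.0114 ff 78.2
tool shift [-0.0007 -0.0013  0.0067]
```

```bash

python3 -m creep '[[[1,0,-0.001,0.002,0,0,0],[1,0,0,0.002,0,0,0],[1,0,0,0.001,0,0,0],[1,0,0,0.001,0,0,0],[1,0,0,0,0,0,0],[1,0,0,0,0,0,0]]]' 80
python3 -m creep '[[[1,0,0,0.0005,0,0,0],[1,0,0,0.0005,0,0,0],[1,0,0,0,0,0,0]]]' 80
```

```text
clock: 10.45
position: [0.5453, 0.3566, 0.1235]
tool_rot: [3.141, 0.0, 2.875]
force: [-0.6, 2.3, -0.3]
grip_width: 0.0112
finger_force: 78.6
clock: 10.75
position: [0.5454, 0.3568, 0.1233]
tool_rot: [3.141, 0.0, 2.875]
force: [-5.4, -0.5, 12.7]
grip_width: 0.0113
finger_force: 80.3
```

Contact came at the expected height (12.7 N upwards, z 0.1233), so I'll release and raise to look.

```bash

python3 -m creep '[[[0.6,0,0,-0.0005,0,0,0],[0.3,0,0,0,0,0,0],[-1,0,0,0,0,0,0],[-1,0,0,0,0,0,0],[-1,0,0,0,0,0,0],[-1,0,0,0,0,0,0],[-1,0,0,0,0,0,0]]]' 80
python3 -m creep '[[[-1,0,0,-0.01,0,0,0],[-1,0,0,-0.02,0,0,0],[-1,0,0,-0.025,0,0,0],[-1,0,0,-0.03,0,0,0],[-1,0,0,-0.03,0,0,0],[-1,0,0,-0.02,0,0,0],[-1,0,0,-0.01,0,0,0],[-1,0,0,0,0,0,0]]]' 80
python3 - <<'E'
from h import *
s=observe(); f=grab_frame('wrist'); w=cloud(f,s); save(f,'w5.png')
r=np.hypot(w[...,0]-.546,w[...,1]-.356)
D=w[(abs(w[...,2]-.085)<.008)&(r<.058)&(r>.022)]; print('disc',len(D),np.median(D,0),(D.min(0)+D.max(0))/2,D.max(0)-D.min(0))
print('tilt',np.linalg.lstsq(np.c_[D[:,:2],np.ones(len(D))],D[:,2],rcond=None)[0])
T=w[(w[...,2]>.143)&(r<.03)&(w[...,2]<.16)];print('stud',len(T),np.median(T,0),(T.min(0)+T.max(0))/2,T.max(0))
H=w[(abs(w[...,2]-.117)<.005)&(r<.03)];print('hub',len(H),(H.min(0)+H.max(0))/2,H.max(0)-H.min(0))
c=(H.min(0)+H.max(0))/2; go([c[0],c[1],0.090],s)
E
```

```text
clock: 11.45
position: [0.5453, 0.3563, 0.1228]
tool_rot: [-3.142, 0.0, 2.875]
force: [-0.3, 0.2, -0.1]
grip_width: 0.0858
finger_force: 0.0
clock: 12.25
position: [0.5456, 0.3566, 0.2692]
tool_rot: [3.14, 0.001, 2.875]
force: [-0.9, -0.2, -0.7]
grip_width: 0.0853
finger_force: 0.0
disc 6320 [0.53903146 0.35736793 0.08535803] [0.54535335 0.35550571 0.08379534] [0.10853306 0.10906216 0.01296036]
tilt [ 0.00207974 -0.00232416  0.08517278]
stud 218 [0.54391459 0.35643244 0.15085861] [0.54459781 0.35625725 0.14836307] [0.55141534 0.36328269 0.15314512]
hub 860 [0.54541332 0.35547624 0.1169773 ] [0.03931339 0.03927923 0.0098907 ]
clock 12.25 pos [0.5456 0.3566 0.2692] rot [3.1399e+00 1.2000e-03 2.8748e+00] F [-0.9 -0.2 -0.7] w 0.0853 ff 0.0
tool shift [ 1.000e-04 -1.400e-03  1.792e-01]
```

View pics/w5.png

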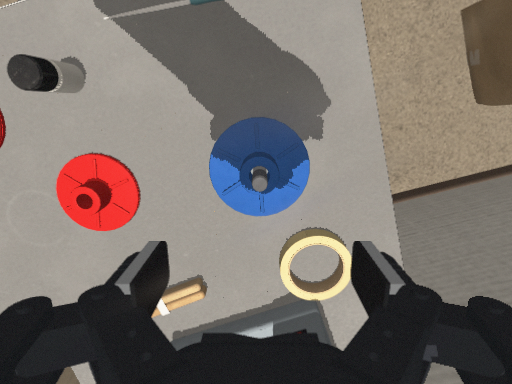

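The blue lid sits level on the barrel (hub at (259,178)): disc at 0.085, stud top at 0.151, both as expected. Now I'll go down onto the hub.

```bash

python3 -m creep '[[[-1,0,-0.001,0.015,0,0,0],[-1,0,0,0.025,0,0,0],[-1,0,0,0.03,0,0,0],[-1,0,0,0.03,0,0,0],[-1,0,0,0.028,0,0,0],[-1,0,0,0.022,0,0,0],[-1,0,0,0.015,0,0,0],[-1,0,0,0.01,0,0,0],[-1,0,0,0.006,0,0,0],[-1,0,0,0,0,0,0]]]' 60
python3 -m creep '[[[0,0,0,0,0,0,0],[0,0,0,0,0,0,0],[0.4,0,0,0,0,0,0],[1,0,0,0,0,0,0],[1,0,0,0,0,0,0],[1,0,0,0,0,0,0],[1,0,0,0,0,0,0]]]' 60
python3 - <<'E'
from h import *
go([0.5454,0.3555,0.087])
E
```

```text
clock: 13.3
position: [0.5449, 0.3553, 0.0864]
tool_rot: [-3.141, -0.0, 2.875]
force: [-0.4, 0.4, 0.5]
grip_width: 0.0853
finger_force: 0.0
clock: 14.0
position: [0.5453, 0.3555, 0.0877]
tool_rot: [3.141, 0.001, 2.875]
force: [-1.1, -1.1, 8.0]
grip_width: 0.0379
finger_force: 60.5
clock 14.0 pos [0.5453 0.3555 0.0877] rot [3.1407e+00 7.0000e-04 2.8747e+00] F [-1.1 -1.1  8. ] w 0.0379 ff 60.5
tool shift [-0.0001 -0.      0.0007]
```

```bash

python3 -m creep '[[[1,0,0,-0.003,0,0,0],[1,0,0,-0.004,0,0,0],[1,0,0,-0.006,0,0,0],[1,0,0,-0.008,0,0,0],[1,0,0,-0.008,0,0,0],[1,0,0,-0.008,0,0,0],[1,0,0,-0.008,0,0,0],[1,0,0,0,0,0,0]]]' 60
python3 -m creep '[[[1,0,0,-0.008,0,0,0],[1,0,0,-0.01,0,0,0],[1,0,0,-0.01,0,0,0],[1,0,0,-0.01,0,0,0],[1,0,0,-0.01,0,0,0],[1,0,0,-0.01,0,0,0],[1,0,0,-0.005,0,0,0],[1,0,0,0,0,0,0],[1,0,0,0,0,0,0]]]' 60
python3 - <<'E'
from h import *
go([0.5454,0.3555,0.2])
g=grab_frame('scene'); cv2.imwrite('pics/s6.png',cv2.resize(g['image'][80:230,120:320,::-1],None,fx=3,fy=3))
w=cloud(g); r=np.hypot(w[...,0]-.546,w[...,1]-.356)
for a,b in ((.076,.086),(.14,.157)):
    D=w[(w[...,2]>a)&(w[...,2]<b)&(r<.06)]
    if len(D): print(len(D),D.min(0),D.max(0),np.median(D,0))
E
```

```text
clock: 14.8
position: [0.5455, 0.3557, 0.1332]
tool_rot: [3.14, 0.001, 2.875]
force: [0.1, 0.1, -1.8]
grip_width: 0.038
finger_force: 60.4
clock: 15.7
position: [0.5448, 0.3553, 0.1945]
tool_rot: [-3.141, -0.0, 2.875]
force: [0.8, -0.9, -1.9]
grip_width: 0.038
finger_force: 60.4
clock 15.7 pos [0.5448 0.3553 0.1945] rot [-3.1413e+00 -3.0000e-04  2.8748e+00] F [ 0.8 -0.9 -1.9] w 0.038 ff 60.4
tool shift [-0.0005  0.0003 -0.0055]
520 [0.49853345 0.30710278 0.0760478 ] [0.59313042 0.40363275 0.08548222] [0.54032642 0.3486459  0.08122146]
5 [0.53840513 0.34779423 0.14065462] [0.54683522 0.35522891 0.14284401] [0.54156116 0.35018631 0.14161334]
```

View pics/s6.png

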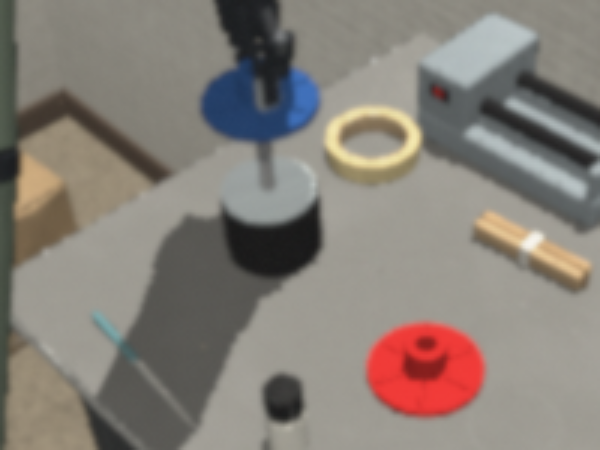

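The blue lid is held about 107 mm up, clear of the stud. The inner lid is on the rim with its flange top at 0.081, as it should be when seated.

```bash
python3 -c "
from workcell import *
print(job_done())"
```

```text
the job is handed in; nothing more can be done
None
```

The inner lid is seated level on the barrel, the blue outer lid is held about 107 mm above its nested position and clear of the stud, and the job was handed in at about 16 s of the 50 s limit, with no verdict returned.

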